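Clip the inspection lamp back into its charging dock

TASK

Put the inspection lamp back on charge in the sloping dock: snapped sideways into both spring clips, black tail end towards the black charging block, and slid along in the clips until the tail is flush against the block with its sprung contact pushed in. Push it home without ramming it, and leave the other things on the bench where they are.

Things in the scene. Friction and masses are not known exactly. Their poses are not given: they have to be found in the camera images.
- lamp: hand lamp 190 mm long, 0.15-0.31 kg: round aluminium barrel 30 mm in diameter, 140 mm long, between square 36 mm end bumpers, orange (head, 28 mm long) and black (tail, 22 mm). It lies on the bumpers, barrel 3 mm clear of the bench, white light strip up. Origin on the barrel's axis midway between the bumpers, 18 mm above the bench; x along the axis from tail to head, z out of the strip
- lamp_tail (a point): centre of the lamp's flat tail face (copper ring), on the axis, 92 mm from the lamp's origin towards its -x; axes as the lamp's
- stand: the dock, fixed to the bench: plywood stand 290 mm wide, 150 mm deep, 130 mm high; its board slopes 30 degrees and faces the robot and up. An aluminium rail along it carries two spring clips and, at its -y (right) end, a black charging block. Origin under its centre; x to its back, y to its left seen from the robot
- seat (a point): where the middle of a seated lamp's axis lies, midway between the clips, about 114 mm above the bench, 30 mm square out from the rail. y along the clips, away from the charging block; z square out of the board, the way the clips open (30 degrees from vertical, towards the robot); x up the slope. A lamp centred at y = +12 mm clears the block's contact while pressed in
- clip_left (a point): seat axis in the clip at y = +42 mm of the seat; axes as the seat's. Steel clip 14 mm wide on a 20 mm wide block (64 mm free between the two blocks), lips 21 mm apart, flared to 33 mm. The barrel meets the flares 22 mm out from the seat; pressing it through both clips takes 15 to 20 N along -z, most at 12 to 20 mm, then it drops in. Pulling it out takes about 25 N
- clip_right (a point): the same in the other, equal clip at y = -42 mm of the seat, on the charging block's side. In the clips the lamp slides along y against 6 to 8 N of friction, more if it is pressed down at the same time, and stays where it is left
- contact (a joint): push-in of the charging block's sprung brass contact: 0 free, standing 5 mm proud of the block's face; 0.005 m flush; soft spring, under 2 N. The block (34 mm long, 42 mm wide, 50 mm high above the rail, brass thumbscrew on top) is clamped anywhere along 16 mm of rail: its face lies 88 to 104 mm from the seat towards -y. Where is not told: feel for it or see it
- glue: white glue bottle with an orange cap, upright, 64 mm across, 190 mm tall; origin under its centre
- sanding_block: cork sanding block 70 x 120 x 33 mm; origin under its centre
- tape_measure: yellow tape measure 70 x 38 x 66 mm, standing on edge; origin under its centre
- template: flat plywood shape about 100 x 290 x 12 mm; origin under its middle
- try_square: joiner's square lying flat: dark wood stock 120 mm, steel blade 170 mm; origin under the stock's middle
- mallet: wooden mallet, head 65 x 130 x 85 mm, handle 30 mm thick; origin under the handle's middle at bench height
Mind the look-alikes: they are no part of the job. Of the things that look like the lamp, the smaller one is meant.

How it is judged:
By the outcome, as a careful person would: the job done as asked, in the order asked, and still so for the second after the job is handed in, with the robot touching nothing.
It also fails if it takes over 61 s, if anything falls off the work surface, if the arm or the gripper's body presses on something with over 40 N, if the wrist force passes 120 N, or if a joint passes its speed limit or range.

ROBOT

A 6-joint arm with a two-finger parallel gripper is mounted at the origin on the work surface. World frame = base frame: x ahead of the robot, y to its left, z up, the work surface at z = 0. Lengths are in m, angles in degrees, forces in N, time in s.
With the tool pointing down it reaches from about 0.35 to 0.875 m from the base axis. Payload 4.2 kg.
Tool frame: the origin (TCP) lies midway between the tips of the shut fingers; the grasp point (between the pads) lies 19 mm behind it; z points along the fingers, y is the line along which they close (so a half turn about z gives the same grasp; the last joint's range is limited). The gripper opens to 87 mm and grips with 3 to 60 N. Pads are 19 mm wide; open, the fingers measure 117 mm over their backs; the gripper's body (75 mm by 190 mm) begins 51 mm behind the grasp point.
Start: joints at [-51.016, 22.042, 0.453, 0, -68.411, -14.817], TCP at [0.256, -0.57, 0.223] pointing down, gripper open.
Joint ranges: [-179.83, 179.83], [-69.29, 118.12], [-61.27, 80.66], [-181.25, 117.63], [-171.15, -9.14], [-177.46, 177.46]. Speed limits (degrees/s): [159.86, 159.86, 180, 180, 180, 180].

INTERFACE

Orientations are given as a 3x3 rotation matrix whose columns are the frame's x, y, z axes.
In Python, from station import r, cams gives the robot as it stands.
- The arm moves only by the tool play_rows, never from a script. Its argument "commands" is text: rows parted by semicolons, each of 6 numbers parted by spaces: the shift along the world's x, y, z normalised to -1 to 1, where 1 is 30 mm, then the turn, a rotation vector about the world's x, y, z normalised to -1 to 1, where 1 is 0.15 rad. A call has 1 to 20 rows; each row shifts and turns the commanded pose from where the row before left it; what a row does not reach is not made up. A row lasts 1/10 s, in which the tool goes at most 50 mm and 8.59 degrees, less where a joint would pass 70% of its speed; a pose out of reach is approached as far as the arm can. A call with a number of a shift or a turn outside -1 to 1 is refused whole. A call with a gripper value outside its range is refused whole. "grip" is the finger opening in mm, from 0 to 87, set as the call begins (left out, the last holds). The fingers move at their own pace and stop on an object; the grip force is fixed at half the most. Time passes only in rows, so rows that do not move let the fingers close. It gives the time, the measured TCP pose, the force, the opening and the grip force at its end, in the units of the state.
- r.sense(): the state, without advancing time (a new reading comes with each control period).
- cams.capture(name): name is "side" or "top" or "wrist"; returns (picture, depth): 480x640x3 uint8, blue, green, red; 480x640 float32, m along the optical axis (not along the pixel's ray), 0 where there is no reading.
- cams.camera_info(name): a dict with "mtx" (3x3 intrinsics, pixels), "R" (3x3) and "t" (3): a world point X has camera coordinates R X + t. Camera axes: x right, y down, z forward; pixel columns grow to the right and rows downward; lengths in m; the calibration is good to about 2 mm. A picture is of the moment at which its call begins: read the wrist's pose just before it. camera_info takes no time and is no camera call; for the wrist camera it gives the pose at the moment of the call.
- r.finish_job(): hands the job in; it is judged then, once.
The state is a dict: "time_s": time; "joints": joint angles; "joint_velocities": joint speeds; "effort": joint torques, N m; "tcp_pos": TCP position; "ee_rot": TCP orientation; "wrist_force": force on the tool from outside, world axes, zero at the start; "moment": the same for the moment, N m; "gripper_width": opening from 0.0 (shut) to 1.0 (fully open); "gripper_force": force on a finger pad.
Only numpy, scipy, OpenCV 4.12 (cv2) and the standard library are available. Lean on these libraries where they do the work, as an engineer would, in place of code of your own. Each camera call takes 0.05 s, during which the arm holds its last target. There are 200 camera calls.

## Working session

There is one attempt and no reset: what is moved stays moved. The work goes in short steps, Python scripts to look and compute and a tool call to move; the robot and the scene stay as the last step left them, time stands still between calls to the robot, and variables do not carry over. Pictures are saved under pics/ and viewed, at most 13 in all, crops included, and the job is handed in when it is done.

Besides the shell and the picture viewer there is one more tool, called as name(argument=value, ...) on one line, values as JSON. play_rows: Moves the arm, as the interface text tells. Scaled input: -1 to 1 covers 30 mm each way for a shift and 0.15 rad each way for a turn. Its arguments: {"type":"object","properties":{"commands":{"type":"string"},"grip":{"type":"number"}},"required":["commands"]}

```bash
mkdir -p pics; ls; python3 - <<'E'
from station import r,cams
import cv2,numpy as np
for n in ("top","side"):
    p,d=cams.capture(n); cv2.imwrite(f"pics/{n}0.png",p); np.savez(f"pics/{n}0.npz",p=p,d=d)
    i=cams.camera_info(n); print(n,i["mtx"].round(1).tolist(),i["R"].round(3).tolist(),i["t"].round(3).tolist())
s=r.sense(); print(s["time_s"],s["tcp_pos"],s["ee_rot"],s["wrist_force"])
E
```

```text
pics
top [[451.3, 0.0, 323.7], [0.0, 451.3, 243.3], [0.0, 0.0, 1.0]] [[0.014, -1.0, -0.016], [-0.995, -0.012, -0.102], [0.102, 0.017, -0.995]] [-0.01, 0.516, 1.366]
side [[570.4, 0.0, 314.4], [0.0, 570.4, 241.0], [0.0, 0.0, 1.0]] [[-0.999, -0.049, 0.02], [-0.044, 0.562, -0.826], [0.029, -0.826, -0.563]] [0.504, 0.112, 1.848]
0.1 [ 0.2556784  -0.56973139  0.2215672 ] [[-9.12400558e-01 -4.09297441e-01 -9.08905794e-04]
 [-4.09298431e-01  9.12398944e-01  1.72056636e-03]
 [ 1.25061279e-04  1.94185942e-03 -9.99998107e-01]] [-0.12900681 -0.01092212  0.03192793]
```

View pics/top0.png

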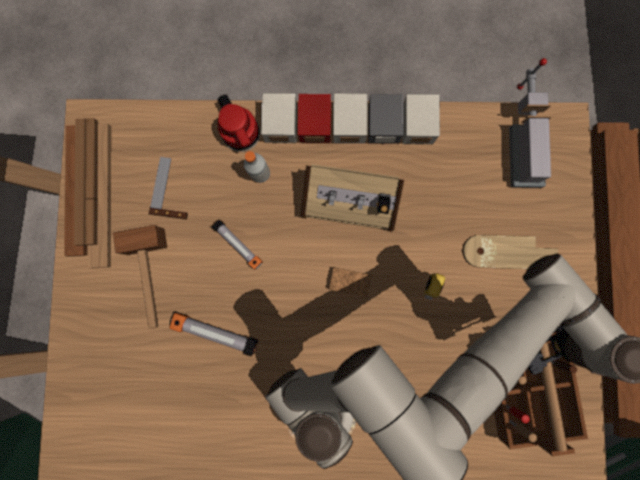

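View pics/side0.png

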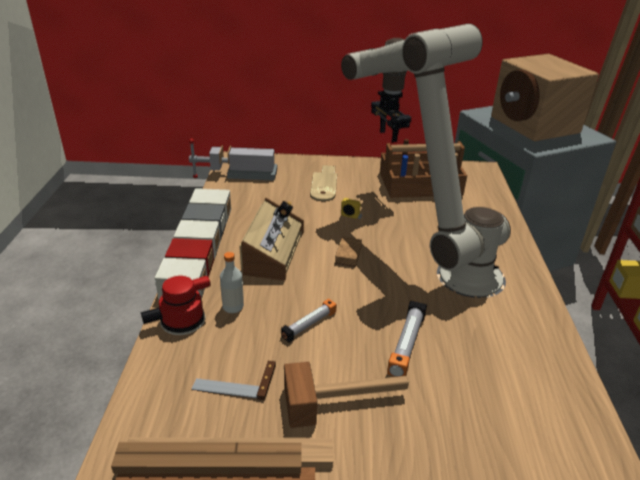

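Lamp look-alikes in the top view: the small one at (237,245), about 55 px long, and the big one at (213,335), about 80 px long. The small one fits the description (190 mm, the smaller). The dock is at (353,198) with its black block on the right at (384,204). I'll confirm with a crop and measure.

```bash
cat > h.py <<'E'
import numpy as np,cv2
from station import r,cams
def ray(i,uv,z):
    """pixel -> world point on the plane at height z"""
    R,t=np.array(i["R"]),np.array(i["t"]).ravel()
    c=-R.T@t; d=R.T@np.linalg.inv(i["mtx"])@[uv[0],uv[1],1]
    return c+d*(z-c[2])/d[2]
def cloud(i,d):
    v,u=np.mgrid[:480,:640]; K=np.array(i["mtx"])
    P=np.stack([(u-K[0,2])/K[0,0]*d,(v-K[1,2])/K[1,1]*d,d],-1)
    return (P-np.array(i["t"]).ravel())@np.array(i["R"])
E
python3 - <<'E'
from h import *
f=np.load("pics/top0.npz");p,d=f["p"],f["d"];i=cams.camera_info("top")
C=cloud(i,d);hsv=cv2.cvtColor(p,cv2.COLOR_BGR2HSV)
def blob(m,box):
    x0,y0,x1,y1=box;mm=np.zeros_like(m);mm[y0:y1,x0:x1]=m[y0:y1,x0:x1]
    v,u=np.nonzero(mm);return u.mean(),v.mean(),len(u)
org=(hsv[...,0]<15)&(hsv[...,1]>190)&(hsv[...,2]>150); blk=hsv[...,2]<60
for n,ob,bb in (("small",(240,250,270,275),(205,215,230,240)),("big",(165,308,192,336),(238,332,262,358))):
    o,b=blob(org,ob),blob(blk,bb); O,B=ray(i,o,.03),ray(i,b,.03)
    print(n,np.round(o,1),np.round(b,1),O.round(3),B.round(3),np.linalg.norm(O-B).round(3),np.degrees(np.arctan2(*(O-B)[1::-1])).round(1))
# dock plane
sub=C[160:235,300:408].reshape(-1,3);m=(sub[:,2]>.03)
Q=sub[m]
print(Q.min(0),Q.max(0))
# ply colour points
col=hsv[160:235,300:408].reshape(-1,3)[m]
pl=Q[(col[:,1]>60)]
best=None;rng=np.random.default_rng(0)
for _ in range(500):
    a=pl[rng.choice(len(pl),3,False)];n=np.cross(a[1]-a[0],a[2]-a[0]);
    if np.linalg.norm(n)<1e-6: continue
    n/=np.linalg.norm(n); k=abs((pl-a[0])@n)<.003
    if best is None or k.sum()>best.sum():best=k
c=pl[best].mean(0);n=np.linalg.svd(pl[best]-c)[2][2];n*=np.sign(n[2]);print("board",best.sum(),len(pl),c,n,np.degrees(np.arccos(n[2])),np.degrees(np.arctan2(n[1],n[0])))
cv2.imwrite("pics/dock.png",np.hstack([cv2.resize(p[155:240,295:410],None,fx=4,fy=4,interpolation=2),cv2.resize(p[205:290,195:280],None,fx=4,fy=4,interpolation=2)]))
for u,v in ((306,168),(403,179),(395,230),(304,218)): print(u,v,C[v,u].round(3))
E
```

```text
small [253.8 262.6  12. ] [216.8 224.9  65. ] [0.454 0.211 0.03 ] [0.569 0.329 0.03 ] 0.165 -134.3
big [176.5 323.1  54. ] [252.7 344.4 297. ] [0.267 0.441 0.03 ] [0.207 0.207 0.03 ] 0.242 75.7
[ 0.37477812 -0.23357468  0.03142955] [0.74483698 0.07077129 1.41105059]
board 2306 4006 [ 0.65207229 -0.07798817  0.08342078] [-0.48628241  0.07185402  0.87084236] 29.44332456568912 171.59468620903766
306 168 [0.728 0.05  0.118]
403 179 [ 0.728 -0.252 -0.002]
395 230 [ 0.563 -0.226  0.003]
304 218 [0.597 0.06  0.009]
```

View pics/dock.png

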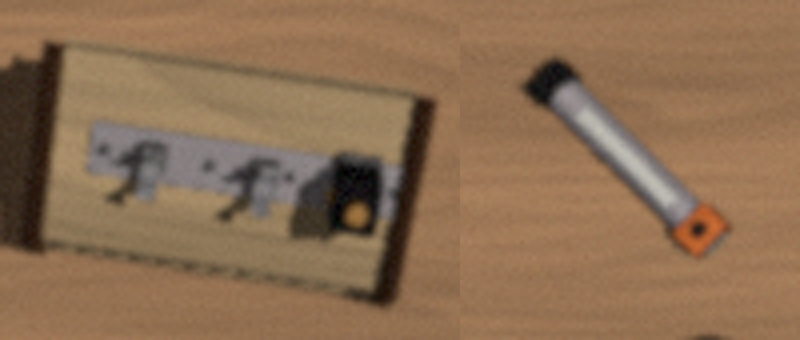

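The crop confirms the small lamp: black tail at upper left, orange head at lower right. In the dock the block sits at the right end. I'm moving above the lamp.

play_rows(commands="0.3 1 0.07 0 0 0.84;0.3 1 0.07 0 0 0.84;0.3 1 0.07 0 0 0.84;0.3 1 0.07 0 0 0.84;0.3 1 0.07 0 0 0.84;0.3 1 0.07 0 0 0.84;0.3 1 0.07 0 0 0.84;0.3 1 0.07 0 0 0.84;0.3 1 0.07 0 0 0.84;0.3 1 0.07 0 0 0.84;0.3 1 0.07 0 0 0.84;0.3 1 0.07 0 0 0.84;0.3 1 0.07 0 0 0.84;0.3 1 0.07 0 0 0.84", grip=70)

```text
time_s: 1.5
tcp_pos: [0.3817, -0.1489, 0.2518]
ee_rot: [[0.581, -0.814, -0.0], [-0.814, -0.581, 0.0], [-0.0, 0.0, -1.0]]
wrist_force: [1.0, 0.5, -0.2]
gripper_width: 0.81
gripper_force: 0.0
```

play_rows(commands="0.3 1 0.07 0 0 0.84;0.3 1 0.07 0 0 0.84;0.3 1 0.07 0 0 0.84;0.3 1 0.07 0 0 0.84;0.3 1 0.07 0 0 0.84;0.3 1 0.07 0 0 0.84;0.3 1 0.07 0 0 0.84;0.3 1 0.07 0 0 0.84;0.3 1 0.07 0 0 0.84;0.3 1 0.07 0 0 0.84;0.3 1 0.07 0 0 0.84;0.3 1 0.07 0 0 0.84;0.3 1 0.07 0 0 0.84;0.3 1 0.07 0 0 0.84;0 0 0 0 0 0;0 0 0 0 0 0")

```text
time_s: 3.1
tcp_pos: [0.5075, 0.27, 0.2803]
ee_rot: [[0.691, 0.723, -0.002], [0.723, -0.691, -0.001], [-0.002, -0.0, -1.0]]
wrist_force: [-0.0, 0.4, -0.0]
gripper_width: 0.807
gripper_force: 0.0
```

```bash
python3 - <<'E'
from h import *
s=r.sense();print(s["tcp_pos"].round(4),s["ee_rot"].round(3).tolist(),s["joints"],s["time_s"])
i=cams.camera_info("wrist");p,d=cams.capture("wrist");cv2.imwrite("pics/w1.png",p);np.savez("pics/w1.npz",p=p,d=d,**i)
print(i["mtx"][0],(-i["R"].T@i["t"]).round(3),i["R"][2])
hsv=cv2.cvtColor(p,cv2.COLOR_BGR2HSV);C=cloud(i,d)
o=(hsv[...,0]<15)&(hsv[...,1]>180)&(hsv[...,2]>130)&(C[...,2]>.02)
v,u=np.nonzero(o);print(len(u),C[o].mean(0))
E
```

```text
[0.5075 0.27   0.2803] [[0.691, 0.723, -0.002], [0.723, -0.691, -0.001], [-0.002, -0.0, -1.0]] [ 4.41453778e+01  1.52087406e+01 -1.16007840e+00 -1.60051096e-02
 -7.37541790e+01  9.21491914e+01] 3.1
[412.1022277    0.         320.15383996] [0.553 0.318 0.442] [-0.16693184 -0.17469215 -0.97036921]
163 [0.4180161  0.25914662 0.03328347]
```

View pics/w1.png

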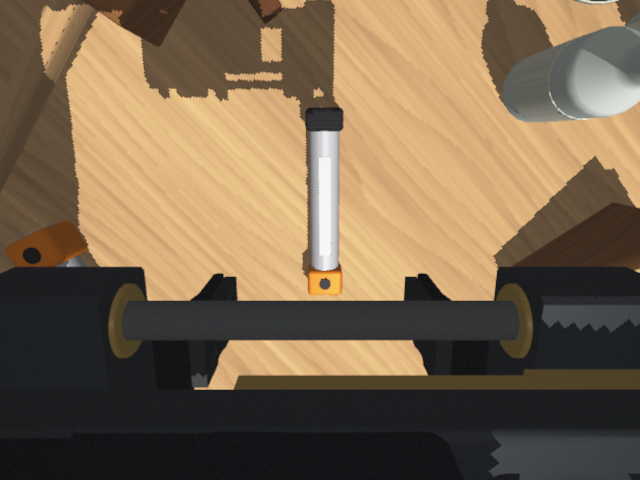

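The wrist view shows the lamp upright in the image: black tail at (325,119), orange head at (325,282). I'll fit its exact pose.

```bash
python3 - <<'E'
from h import *
f=np.load("pics/w1.npz");p=f["p"];i={k:f[k] for k in("mtx","R","t")};d=f["d"]
C=cloud(i,d);m=np.zeros((480,640),bool);m[100:298,298:352]=1
m&=(C[...,2]>.02)&(C[...,2]<.06)
Q=C[m];print(m.sum(),cv2.minAreaRect(Q[:,:2].astype(np.float32)*1000))
hsv=cv2.cvtColor(p,cv2.COLOR_BGR2HSV)
w=m&(C[...,2]>.025)
for n,k in(("org",w&(hsv[...,1]>150)&(hsv[...,2]>120)),("blk",w&(hsv[...,2]<70)&(C[...,2]>.033)),("strip",w&(hsv[...,2]>240)&(hsv[...,1]<30))):
    print(n,k.sum(),C[k].mean(0).round(4),np.median(C[k][:,2]))
E
```

```text
5660 ((508.9532165527344, 265.4441223144531), (190.3325653076172, 35.46283721923828), 46.37527847290039)
org 723 [0.455  0.2085 0.0346] 0.03472729476352059
blk 772 [0.5665 0.3269 0.0352] 0.03518807343296705
strip 1037 [0.5079 0.2644 0.0325] 0.03252995751969716
```

play_rows(commands="0.12 -0.08 -1 0 0 0;0 0 -1 0 0 0;0 0 -1 0 0 0;0 0 -1 0 0 0;0 0 -1 0 0 0;0 0 -1 0 0 0;0 0 -1 0 0 0;0 0 -1 0 0 0;0 0 -0.7 0 0 0;0 0 -0.3 0 0 0;0 0 -0.2 0 0 0;0 0 -0.05 0 0 0;0 0 0 0 0 0")

```text
time_s: 4.45
tcp_pos: [0.512, 0.2677, 0.0048]
ee_rot: [[0.691, 0.723, 0.001], [0.723, -0.691, 0.001], [0.002, 0.0, -1.0]]
wrist_force: [-0.3, 0.5, -0.0]
gripper_width: 0.807
gripper_force: 0.0
```

play_rows(commands="0 0 0 0 0 0;0 0 0 0 0 0;0 0 0 0 0 0;0 0 0 0 0 0;0 0 0 0 0 0;0 0 0 0 0 0;0 0 0 0 0 0;0 0 0 0 0 0", grip=0)

```text
time_s: 5.25
tcp_pos: [0.5115, 0.2675, 0.0039]
ee_rot: [[0.691, 0.723, 0.0], [0.723, -0.691, 0.0], [0.0, -0.0, -1.0]]
wrist_force: [-0.1, -0.8, 0.1]
gripper_width: 0.334
gripper_force: 30.0
```

```bash
python3 - <<'E'
from h import *
from scipy.spatial.transform import Rotation as Ro
f=np.load("pics/top0.npz");p,d=f["p"],f["d"];i=cams.camera_info("top")
C=cloud(i,d);hsv=cv2.cvtColor(p,cv2.COLOR_BGR2HSV)
# rail: low-saturation light pixels on the board
m=np.zeros((480,640),bool);m[180:220,314:385]=1
m&=(hsv[...,1]<50)&(hsv[...,2]>90)
v,u=np.nonzero(m);print(m.sum(),cv2.minAreaRect(np.stack([u,v],1).astype(np.float32)))
n=np.array([-.4863,.0719,.8708]);
yaw=np.radians(-8.4)
for z in(.09,.114):print([ray(i,q,z).round(4).tolist() for q in((331,196),(360.5,201))])
# back top edge direction of board: highest points per column
e=[]
for uu in range(312,396,6):
    col=C[155:235,uu];k=np.argmax(np.where(col[:,2]<.2,col[:,2],0));e.append([uu,*col[k].round(3)])
print(e)
sy=np.array([-np.sin(yaw),np.cos(yaw),0]);n=np.array([-.5*np.cos(yaw),-.5*np.sin(yaw),.866]);R=np.stack([-sy,np.cross(-n,-sy),-n],1)
Rc=np.array([[.691,.723,0],[.723,-.691,0],[0,0,-1]])
print(R,np.degrees(Ro.from_matrix(R@Rc.T).as_rotvec()))
E
```

```text
665 ((349.8675842285156, 198.08518981933594), (66.50826263427734, 17.4212703704834), 7.853312015533447)
[[0.6513, -0.0239, 0.09], [0.6371, -0.1116, 0.09]]
[[0.6462, -0.0239, 0.114], [0.6323, -0.1101, 0.114]]
[[312, np.float64(0.73), np.float64(0.033), np.float64(0.122)], [318, np.float64(0.731), np.float64(0.015), np.float64(0.121)], [324, np.float64(0.725), np.float64(-0.002), np.float64(0.12)], [330, np.float64(0.65), np.float64(-0.021), np.float64(0.137)], [336, np.float64(0.722), np.float64(-0.038), np.float64(0.123)], [342, np.float64(0.718), np.float64(-0.055), np.float64(0.124)], [348, np.float64(0.715), np.float64(-0.073), np.float64(0.125)], [354, np.float64(0.713), np.float64(-0.09), np.float64(0.125)], [360, np.float64(0.636), np.float64(-0.107), np.float64(0.137)], [366, np.float64(0.707), np.float64(-0.125), np.float64(0.123)], [372, np.float64(0.702), np.float64(-0.143), np.float64(0.122)], [378, np.float64(0.62), np.float64(-0.159), np.float64(0.137)], [384, np.float64(0.606), np.float64(-0.174), np.float64(0.151)], [390, np.float64(0.622), np.float64(-0.192), np.float64(0.142)]]
[[-0.14608303 -0.85670984  0.49463617]
 [-0.98927233  0.1265079  -0.07304151]
 [-0.         -0.5        -0.866     ]] [  35.4908985   -17.34979331 -140.48826816]
```

play_rows(commands="0 0 0.1 0 0 0;0 0 0.3 0 0 0;0 0 0.8 0 0 0;0 0 1 0 0 0;0 0 1 0 0 0;0 0 1 0 0 0;0 0 1 0 0 0;0 0 1 0 0 0;0 0 1 0 0 0;0 0 1 0 0 0;0 0 0.8 0 0 0;0 0 0 0 0 0")

```text
time_s: 6.45
tcp_pos: [0.5128, 0.2682, 0.2784]
ee_rot: [[0.691, 0.723, 0.007], [0.723, -0.691, 0.005], [0.009, 0.002, -1.0]]
wrist_force: [0.3, -0.5, -1.8]
gripper_width: 0.342
gripper_force: 30.0
```

play_rows(commands="0.09 -0.52 0 0.207 -0.101 -0.817;0.09 -0.52 0 0.207 -0.101 -0.817;0.09 -0.52 0 0.207 -0.101 -0.817;0.09 -0.52 0 0.207 -0.101 -0.817;0.09 -0.52 0 0.207 -0.101 -0.817;0.09 -0.52 0 0.207 -0.101 -0.817;0.09 -0.52 0 0.207 -0.101 -0.817;0.09 -0.52 0 0.207 -0.101 -0.817;0.09 -0.52 0 0.207 -0.101 -0.817;0.09 -0.52 0 0.207 -0.101 -0.817;0.09 -0.52 0 0.207 -0.101 -0.817;0.09 -0.52 0 0.207 -0.101 -0.817;0.09 -0.52 0 0.207 -0.101 -0.817;0.09 -0.52 0 0.207 -0.101 -0.817;0.09 -0.52 0 0.207 -0.101 -0.817;0.09 -0.52 0 0.207 -0.101 -0.817;0.09 -0.52 0 0.207 -0.101 -0.817;0.09 -0.52 0 0.207 -0.101 -0.817;0.09 -0.52 0 0.207 -0.101 -0.817;0.09 -0.52 0 0.207 -0.101 -0.817")

```text
time_s: 8.45
tcp_pos: [0.5638, -0.0457, 0.2717]
ee_rot: [[-0.151, -0.857, 0.492], [-0.989, 0.131, -0.075], [-0.0, -0.498, -0.867]]
wrist_force: [-0.1, -0.5, -3.1]
gripper_width: 0.337
gripper_force: 30.0
```

play_rows(commands="0 0 0 0 0 0;0 0 0 0 0 0")

```text
time_s: 8.65
tcp_pos: [0.5646, -0.0448, 0.2725]
ee_rot: [[-0.144, -0.858, 0.494], [-0.99, 0.124, -0.073], [0.001, -0.499, -0.867]]
wrist_force: [-0.5, -0.2, -1.4]
gripper_width: 0.336
gripper_force: 30.0
```

```bash
python3 - <<'E'
from h import *
s=r.sense();print(s["tcp_pos"].round(4),s["ee_rot"].round(3).tolist(),s["joints"].round(1),s["time_s"])
i=cams.camera_info("wrist");p,d=cams.capture("wrist");cv2.imwrite("pics/w2.png",p);np.savez("pics/w2.npz",p=p,d=d,**i)
E
```

```text
[ 0.5646 -0.0448  0.2725] [[-0.144, -0.858, 0.494], [-0.99, 0.124, -0.073], [0.001, -0.499, -0.867]] [ 17.2   0.4 -35.   25.8 -29.7 -45.1] 8.65
```

View pics/w2.png

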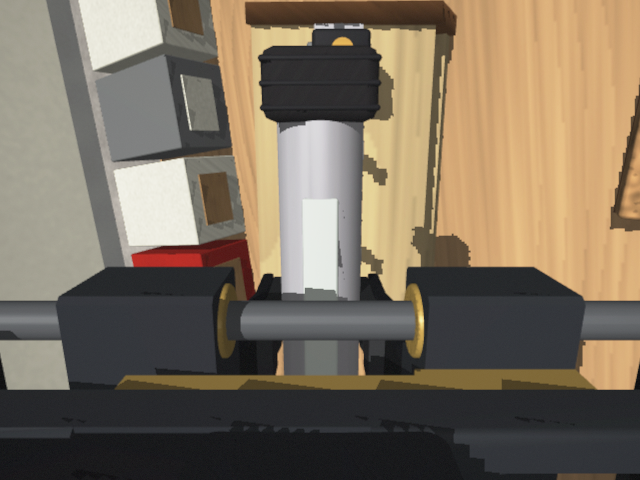

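The wrist view shows the lamp parallel to the dock, black tail towards the block and its thumbscrew at (343,43). The lamp hides the clips, so I'll locate clips and block from the earlier top and side depth and take the board plane from all three views.

```bash
python3 - <<'E'
from h import *
def plane(pl):
    best=None;rng=np.random.default_rng(0)
    for _ in range(400):
        a=pl[rng.choice(len(pl),3,False)];n=np.cross(a[1]-a[0],a[2]-a[0])
        n/=np.linalg.norm(n)+1e-12;k=abs((pl-a[0])@n)<.002
        if best is None or k.sum()>best.sum():best=k
    c=pl[best].mean(0);n=np.linalg.svd(pl[best]-c,full_matrices=False)[2][2];return c,n*np.sign(n[2]),best.sum()
fr={}
for k,fn in(("top","top0"),("side","side0"),("wrist","w2")):
    f=np.load(f"pics/{fn}.npz");i={q:f[q] for q in("mtx","R","t")} if k=="wrist" else cams.camera_info(k)
    C=cloud(i,f["d"]);ok=(C[...,2]>.02)&(C[...,2]<.2)&(C[...,0]>.53)&(C[...,0]<.78)&(C[...,1]>-.26)&(C[...,1]<.1)&(f["d"]>0)
    if k=="wrist": ok&=C[...,2]<.13
    h=cv2.cvtColor(f["p"],cv2.COLOR_BGR2HSV)
    c,n,s=plane(C[ok&(h[...,1]>50)]);print(k,s,c.round(4),n.round(4),"tilt",np.degrees(np.arccos(n[2])).round(2),"yaw",np.degrees(np.arctan2(-n[1],-n[0])).round(2))
    fr[k]=(C,ok,h)
yaw=np.radians(-8.5);co,si=np.cos(yaw),np.sin(yaw)
n=np.array([-.5*co,-.5*si,.866]);sy=np.array([-si,co,0]);sx=np.cross(sy,n)
S=np.array([.630,-.066,.114])
for k in fr:
    C,ok,h=fr[k];Q=(C-S)@np.stack([sx,sy,n],1)
    print(k,"board h",np.median(Q[ok&(h[...,1]>50)&(abs(Q[...,2]+.035)<.012)][:,2]).round(4))
    if k=="wrist":
        b=ok&(abs(Q[...,2]+.035)<.01)&(h[...,1]>50)
    else:
        for lo,hi in((-.02,.03),):
            m=ok&(Q[...,2]>lo)&(Q[...,2]<hi)
            nn,lab,st,ce=cv2.connectedComponentsWithStats(m.astype(np.uint8))
            for j in range(1,nn):
                if st[j,4]>6:
                    q=Q[lab==j];print(k,st[j].tolist(),"mean",q.mean(0).round(4),"min",q.min(0).round(3),"max",q.max(0).round(3))
    b=ok&(abs(Q[...,2]+.035)<.008);q=Q[b];print("board extents",q.min(0).round(3),q.max(0).round(3))
E
```

```text
top 1715 [ 0.6533 -0.0752  0.0847] [-0.494   0.0651  0.867 ] tilt 29.89 yaw -7.51
side 893 [ 0.6477 -0.068   0.0809] [-0.5007  0.0685  0.8629] tilt 30.36 yaw -7.79
wrist 20649 [ 0.6262 -0.1047  0.0714] [-0.4963  0.07    0.8653] tilt 30.08 yaw -8.03
top board h -0.0376
top [329, 191, 7, 15, 66] mean [ 0.0038  0.0412 -0.0037] min [-0.011  0.034 -0.02 ] max [0.024 0.051 0.016]
top [358, 195, 6, 15, 60] mean [ 0.0038 -0.0429 -0.0021] min [-0.012 -0.05  -0.02 ] max [ 0.024 -0.033  0.02 ]
top [376, 196, 15, 19, 207] mean [ 0.0125 -0.1084  0.0114] min [-0.015 -0.127 -0.019] max [ 0.03  -0.088  0.03 ]
board extents [-0.082 -0.158 -0.043] [ 0.082  0.132 -0.027]
side board h -0.0375
side [275, 201, 18, 25, 219] mean [ 0.0044 -0.0898  0.0035] min [-0.018 -0.131 -0.02 ] max [ 0.025 -0.029  0.03 ]
side [268, 226, 13, 15, 50] mean [ 0.0019  0.041  -0.0051] min [-0.014  0.025 -0.02 ] max [0.021 0.055 0.018]
board extents [-0.087 -0.164 -0.043] [ 0.078  0.141 -0.027]
wrist board h -0.0376
board extents [-0.084 -0.16  -0.043] [ 0.081  0.098 -0.027]
```

```bash
python3 - <<'E'
from h import *
yaw=np.radians(-8);co,si=np.cos(yaw),np.sin(yaw)
n=np.array([-.5*co,-.5*si,.866]);sy=np.array([-si,co,0]);sx=np.cross(sy,n);A=np.stack([sx,sy,n],1)
S=np.array([.630,-.0665,.114])
for k,fn in(("top","top0"),("side","side0"),("wrist","w2")):
    f=np.load(f"pics/{fn}.npz");i={q:f[q] for q in("mtx","R","t")} if k=="wrist" else cams.camera_info(k)
    Q=(cloud(i,f["d"])-S)@A;h=cv2.cvtColor(f["p"],cv2.COLOR_BGR2HSV)
    g=(f["d"]>0)&(abs(Q[...,0])<.05)
    for nm,y0,y1,z0,z1 in(("clipL",.03,.055,.0,.03),("clipR",-.055,-.03,.0,.03),("block",-.15,-.085,.014,.026)):
        m=g&(Q[...,1]>y0)&(Q[...,1]<y1)&(Q[...,2]>z0)&(Q[...,2]<z1)
        if m.sum()>3 and not(k=="wrist" and nm[0]=="c"):
            q=Q[m];print(k,nm,m.sum(),"mean",q.mean(0).round(4),"x",np.percentile(q[:,0],[2,98]).round(3),"y",np.percentile(q[:,1],[2,98]).round(3),"z",np.percentile(q[:,2],[2,98]).round(3))
            if nm[0]=="c":print("   xz",(q[:,[0,2]]*1000).round(0).astype(int).tolist()[:24])
    b=g&(h[...,1]<45)&(h[...,2]>100)&(abs(Q[...,2]+.031)<.006)&(Q[...,1]>-.08)&(Q[...,1]<.1)
    if k!="wrist" and b.any():print(k,"rail",b.sum(),Q[b].mean(0).round(4),np.percentile(Q[b][:,0],[3,97]).round(4),np.percentile(Q[b][:,1],[3,97]).round(4))
s=r.sense();R=s["ee_rot"];print("tcp in seat",((s["tcp_pos"]-S)@A).round(4),"tool axes in seat\n",(A.T@R).round(3))
E
```

```text
top clipL 26 mean [0.0037 0.0412 0.0108] x [-0.01   0.024] y [0.035 0.048] z [0.003 0.016]
   xz [[23, 13], [23, 12], [24, 13], [21, 3], [18, 7], [20, 11], [21, 14], [20, 8], [22, 12], [16, 2], [-5, 10], [-5, 9], [-4, 10], [-5, 5], [-4, 7], [-6, 15], [-8, 10], [-7, 10], [-6, 11], [-6, 12], [-10, 14], [-9, 15], [-8, 16], [-8, 15]]
top clipR 28 mean [ 0.0046 -0.0427  0.0099] x [-0.012  0.024] y [-0.049 -0.036] z [0.001 0.018]
   xz [[24, 11], [21, 2], [21, 0], [23, 20], [22, 14], [23, 15], [23, 15], [23, 14], [17, 8], [17, 7], [18, 7], [19, 9], [-4, 9], [-3, 11], [-5, 6], [-5, 4], [-10, 3], [-7, 8], [-7, 7], [-6, 9], [-6, 9], [-9, 13], [-10, 11], [-8, 14]]
top block 109 mean [ 0.0091 -0.1095  0.017 ] x [-0.013  0.027] y [-0.126 -0.094] z [0.014 0.024]
top rail 426 [ 0.0102  0.0074 -0.0333] [-0.0105  0.0262] [-0.0728  0.0837]
side clipL 20 mean [0.0022 0.0409 0.0087] x [-0.014  0.02 ] y [0.032 0.051] z [0.001 0.017]
   xz [[20, 12], [21, 10], [19, 18], [20, 14], [16, 7], [18, 7], [15, 6], [18, 2], [16, 6], [-7, 8], [-10, 7], [-12, 13], [-8, 6], [-11, 9], [-13, 14], [-10, 3], [-11, 14], [-14, 16], [-12, 1], [-10, 2]]
side clipR 17 mean [ 0.0002 -0.0446  0.0075] x [-0.014  0.019] y [-0.052 -0.033] z [0.001 0.013]
   xz [[20, 11], [18, 11], [16, 9], [17, 1], [15, 10], [19, 1], [13, 6], [-9, 10], [-12, 10], [-14, 14], [-8, 4], [-11, 5], [-13, 12], [-11, 10], [-15, 10], [-11, 2], [-11, 1]]
side block 44 mean [ 0.003  -0.1042  0.0176] x [-0.017  0.02 ] y [-0.122 -0.087] z [0.014 0.024]
side rail 185 [ 0.0062  0.0217 -0.0332] [-0.0145  0.023 ] [-0.0717  0.0861]
wrist block 840 mean [ 0.005  -0.1226  0.0162] x [-0.015  0.025] y [-0.128 -0.117] z [0.014 0.018]
tcp in seat [0.0212 0.0128 0.1715] tool axes in seat
 [[-0.003 -1.    -0.   ]
 [-1.     0.003 -0.003]
 [ 0.003  0.    -1.   ]]
```

play_rows(commands="-0.46 0.06 -0.27 0 0 0;0.32 -0.045 -0.56 0 0 0;0.32 -0.045 -0.56 0 0 0;0.32 -0.045 -0.56 0 0 0;0.32 -0.045 -0.56 0 0 0;0.32 -0.045 -0.56 0 0 0;0.32 -0.045 -0.56 0 0 0;0.32 -0.045 -0.56 0 0 0;0.32 -0.045 -0.56 0 0 0;0 0 0 0 0 0;0 0 0 0 0 0;0 0 0 0 0 0")

```text
time_s: 9.9
tcp_pos: [0.6323, -0.0534, 0.1512]
ee_rot: [[-0.144, -0.872, 0.467], [-0.99, 0.127, -0.069], [0.0, -0.472, -0.882]]
wrist_force: [0.9, 0.3, -2.3]
gripper_width: 0.334
gripper_force: 30.0
```

```bash
cat >> h.py <<'E'
_y=np.radians(-8);_n=np.array([-.5*np.cos(_y),-.5*np.sin(_y),.866]);_sy=np.array([-np.sin(_y),np.cos(_y),0])
A=np.stack([np.cross(_sy,_n),_sy,_n],1)
S=np.array([.630,-.0665,.114])+A@[.005,-.001,-.0035]
def st():
    s=r.sense();print(s["time_s"],"tcp seat mm",((s["tcp_pos"]-S)@A*1000).round(1),"F seat",(s["wrist_force"]@A).round(1),"M",(s["moment"]@A).round(2),"w",round(float(s["gripper_width"])*87,1));print((A.T@s["ee_rot"]).round(3).tolist())
E
python3 - <<'E'
from h import *
st()
for k in("side","top"):
    p,d=cams.capture(k);np.savez(f"pics/{k}1.npz",p=p,d=d);i=cams.camera_info(k);Q=(cloud(i,d)-S)@A
    cv2.imwrite(f"pics/{k}1.png",cv2.resize(p[170:290,210:370] if k=="side" else p[150:240,290:410],None,fx=5,fy=5,interpolation=2))
    h=cv2.cvtColor(p,cv2.COLOR_BGR2HSV);m=(h[...,0]<15)&(h[...,1]>170)&(h[...,2]>90)&(abs(Q[...,0])<.05)&(Q[...,1]>.05)&(Q[...,1]<.15)&(Q[...,2]<.08)
    print(k,m.sum(),Q[m].mean(0) if m.any() else "")
E
```

```text
9.9 tcp seat mm [14.  14.3 35.4] F seat [-0.4  0.4 -2.4] M [-0.05  1.38  0.05] w 29.1
[[-0.004, -0.999, -0.032], [-1.0, 0.004, -0.003], [0.003, 0.032, -0.999]]
side 47 [0.01628949 0.10370849 0.06600323]
top 94 [0.02474673 0.10095457 0.06279715]
```

View pics/side1.png

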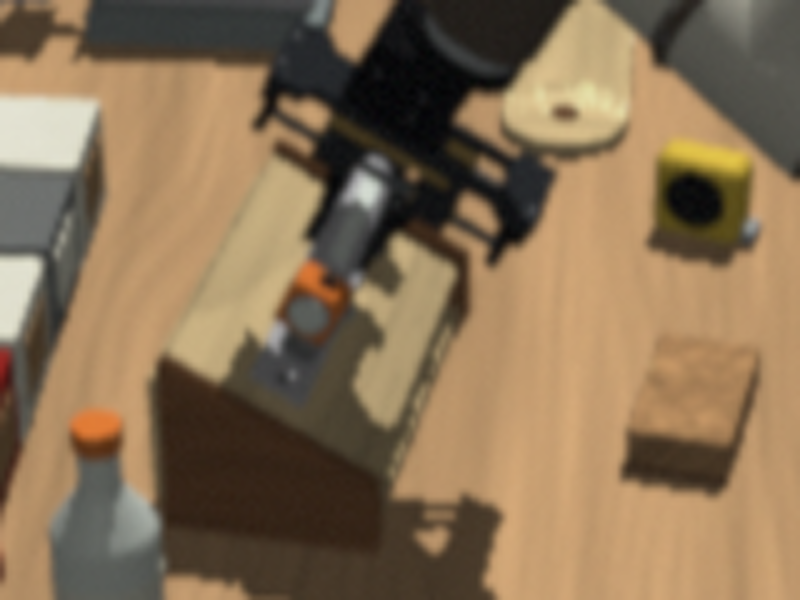

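```bash
python3 - <<'E'
from h import *
st();s=r.sense();print(s["joints"].round(2).tolist(),s["joint_velocities"].round(2),s["effort"].round(1))
E
```

```text
10.0 tcp seat mm [14.2 14.2 35.7] F seat [-1.3  0.  -2.1] M [0.02 1.4  0.02] w 29.6
[[-0.005, -0.999, -0.032], [-1.0, 0.005, -0.003], [0.003, 0.032, -0.999]]
[7.41, 14.83, -42.38, 53.38, -9.2, -66.96] [-0.25 -0.08  0.09  0.02 -0.   -0.04] [  0.  -30.   16.    1.8   0.5   0. ]
```

play_rows(commands="0 0 0 0 0 0;0 0 0 0 0 0")

```text
time_s: 10.2
tcp_pos: [0.6324, -0.0537, 0.1512]
ee_rot: [[-0.145, -0.872, 0.467], [-0.989, 0.128, -0.069], [0.0, -0.472, -0.882]]
wrist_force: [0.5, -0.8, -1.8]
gripper_width: 0.335
gripper_force: 30.0
```

```bash
python3 - <<'E'
from h import *
st();s=r.sense();print(s["joints"].round(2).tolist(),s["joint_velocities"].round(2),s["moment"])
E
```

```text
10.2 tcp seat mm [14.1 14.  35.4] F seat [-0.4 -0.7 -1.8] M [-0.02  1.45 -0.04] w 29.2
[[-0.005, -0.999, -0.032], [-1.0, 0.005, -0.003], [0.003, 0.032, -0.999]]
[7.39, 14.86, -42.36, 53.37, -9.2, -66.97] [-0.06  0.22 -0.05  0.03  0.08 -0.1 ] [ 0.20398813  1.43855613 -0.04023721]
```

j5 hit its limit of -9.14°: at this tilt the wrist comes out nearly straight. The barrel is round, so I'll back out and bring the tool about 15° nearer vertical about the lamp axis. That keeps the axis direction and keeps j5 clear of the limit.

play_rows(commands="-0.2 0.03 0.35 0.057 0.4 0;-0.2 0.03 0.35 0.057 0.4 0;-0.2 0.03 0.35 0.057 0.4 0;-0.2 0.03 0.35 0.057 0.4 0;0 0 0 0 0 0;0 0 0 0 0 0")

```text
time_s: 10.8
tcp_pos: [0.6204, -0.0651, 0.1902]
ee_rot: [[-0.159, -0.938, 0.307], [-0.987, 0.143, -0.075], [0.026, -0.315, -0.949]]
wrist_force: [-0.3, -0.4, -2.8]
gripper_width: 0.337
gripper_force: 30.0
```

```bash
cat >> h.py <<'E'
def lamp():
    """lamp axis point (14 mm behind the TCP) and lamp axis direction, seat frame"""
    s=r.sense();T=s["ee_rot"];q=(s["tcp_pos"]-.014*T[:,2]-S)@A*1000
    print("lamp mm",q.round(1),"dir",(-T[:,0]@A).round(3),"tilt",np.degrees(np.arctan2(T[0,2],-T[2,2])).round(1),"j",s["joints"].round(1))
E
python3 -c "
from h import *
st();lamp();print(A.round(3))"
```

```text
10.8 tcp seat mm [24.7  1.1 74.4] F seat [-1.7 -0.4 -2.3] M [ 0.07  1.05 -0.05] w 29.3
[[-0.004, -0.979, -0.202], [-0.999, 0.011, -0.031], [0.033, 0.202, -0.979]]
lamp mm [27.5  1.5 88.1] dir [ 0.004  0.999 -0.033] tilt 17.9 j [ 12.5  15.  -22.2  13.4 -37.  -31.1]
[[ 0.858  0.139 -0.495]
 [-0.121  0.99   0.07 ]
 [ 0.5    0.     0.866]]
```

play_rows(commands="0.01 0.063 -0.31 0.04 0.053 0.018;0.01 0.063 -0.31 0.04 0.053 0.018;0.01 0.063 -0.31 0.04 0.053 0.018;0.01 0.063 -0.31 0.04 0.053 0.018;0.01 0.063 -0.31 0.04 0.053 0.018;0.01 0.063 -0.31 0.04 0.053 0.018;0 0 0 0 0 0;0 0 0 0 0 0")

```text
time_s: 11.6
tcp_pos: [0.6225, -0.0536, 0.1345]
ee_rot: [[-0.142, -0.955, 0.261], [-0.99, 0.137, -0.036], [-0.002, -0.264, -0.965]]
wrist_force: [-0.8, -0.6, -1.3]
gripper_width: 0.336
gripper_force: 30.0
```

```bash
python3 -c "
from h import *
st();lamp()"
```

```text
11.6 tcp seat mm [-2.7 12.8 25.8] F seat [-1.3 -0.7 -0.8] M [-0.05  0.82  0.02] w 29.3
[[-0.003, -0.967, -0.254], [-1.0, 0.003, 0.001], [-0.0, 0.254, -0.967]]
lamp mm [ 0.9 12.7 39.4] dir [0.003 1.    0.   ] tilt 15.1 j [ 12.3  19.6 -22.3   9.3 -34.  -27.6]
```

play_rows(commands="0 0 0 -0.032 -0.23 0;0 0 0 -0.032 -0.23 0;0.05 -0.007 -0.087 0 0 0;0.05 -0.007 -0.087 0 0 0;0.05 -0.007 -0.087 0 0 0;0.05 -0.007 -0.087 0 0 0;0.05 -0.007 -0.087 0 0 0;0 0 0 0 0 0;0 0 0 0 0 0")

```text
time_s: 12.5
tcp_pos: [0.6299, -0.0547, 0.1215]
ee_rot: [[-0.142, -0.934, 0.327], [-0.99, 0.134, -0.045], [-0.002, -0.33, -0.944]]
wrist_force: [-0.9, 0.0, -2.4]
gripper_width: 0.331
gripper_force: 30.0
```

```bash
python3 -c "
from h import *
st();lamp()
p,d=cams.capture('side');cv2.imwrite('pics/s2.png',cv2.resize(p[190:270,230:320],None,fx=7,fy=7,interpolation=2))
p,d=cams.capture('wrist');cv2.imwrite('pics/w3.png',p)"
```

```text
12.5 tcp seat mm [-2.8 12.7 10.8] F seat [-2.  -0.1 -1.7] M [ 0.05  0.99 -0.  ] w 28.8
[[-0.003, -0.982, -0.186], [-1.0, 0.003, 0.001], [-0.001, 0.186, -0.982]]
lamp mm [-0.1 12.7 24.6] dir [0.003 1.    0.001] tilt 19.1 j [ 12.4  19.8 -27.5  15.5 -25.3 -33.6]
```

View pics/w3.png

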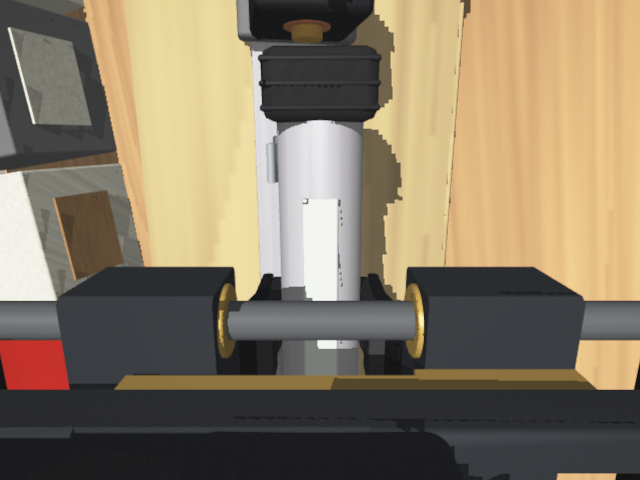

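The wrist view shows the brass contact at (306,30) just ahead of the black tail at (320,50), clear of it and in line after allowing for the tilt. I'm starting the press along -z of the seat.

play_rows(commands="0.06 -0.009 -0.041 0 0 0;0.033 -0.0047 -0.058 0 0 0;0.033 -0.0047 -0.058 0 0 0;0.033 -0.0047 -0.058 0 0 0;0 0 0 0 0 0")

```text
time_s: 13.1
tcp_pos: [0.6341, -0.0556, 0.1162]
ee_rot: [[-0.142, -0.934, 0.327], [-0.99, 0.135, -0.045], [-0.002, -0.33, -0.944]]
wrist_force: [-5.5, 1.2, 4.4]
gripper_width: 0.334
gripper_force: 30.0
```

```bash
python3 -c "
from h import *
st();lamp()"
```

```text
13.1 tcp seat mm [-1.7 12.4  4.1] F seat [-2.7  0.4  6.6] M [-0.14  1.97 -0.03] w 29.0
[[-0.004, -0.983, -0.186], [-1.0, 0.003, 0.001], [-0.0, 0.186, -0.983]]
lamp mm [ 0.9 12.4 17.8] dir [0.004 1.    0.   ] tilt 19.1 j [ 12.2  20.5 -27.4  15.7 -24.7 -33.7]
```

play_rows(commands="0.033 -0.0047 -0.058 0 0 0;0.033 -0.0047 -0.058 0 0 0;0.033 -0.0047 -0.058 0 0 0;0 0 0 0 0 0")

```text
time_s: 13.5
tcp_pos: [0.637, -0.0559, 0.111]
ee_rot: [[-0.142, -0.934, 0.327], [-0.99, 0.135, -0.045], [-0.002, -0.33, -0.944]]
wrist_force: [-7.0, 1.7, 5.9]
gripper_width: 0.338
gripper_force: 30.0
```

```bash
python3 -c "
from h import *
st();lamp()"
```

```text
13.5 tcp seat mm [-1.8 12.4 -1.8] F seat [-3.3  0.7  8.7] M [-0.03  2.08 -0.08] w 29.4
[[-0.004, -0.983, -0.186], [-1.0, 0.003, 0.001], [-0.0, 0.186, -0.983]]
lamp mm [ 0.8 12.4 12. ] dir [0.004 1.    0.   ] tilt 19.1 j [ 12.1  21.2 -27.4  16.  -24.1 -33.9]
```

play_rows(commands="0.033 -0.0047 -0.058 0 0 0;0.033 -0.0047 -0.058 0 0 0;0.033 -0.0047 -0.058 0 0 0;0 0 0 0 0 0")

```text
time_s: 13.9
tcp_pos: [0.6402, -0.0564, 0.1049]
ee_rot: [[-0.142, -0.934, 0.327], [-0.99, 0.135, -0.045], [-0.002, -0.33, -0.944]]
wrist_force: [-4.6, 0.3, 3.5]
gripper_width: 0.338
gripper_force: 30.0
```

```bash
python3 -c "
from h import *
st();lamp()"
```

```text
13.9 tcp seat mm [-2.  12.4 -8.7] F seat [-2.3 -0.4  5.3] M [-0.08  1.85 -0.13] w 29.4
[[-0.004, -0.982, -0.187], [-1.0, 0.004, 0.001], [-0.0, 0.187, -0.982]]
lamp mm [ 0.6 12.4  5.1] dir [0.004 1.    0.   ] tilt 19.1 j [ 11.9  21.9 -27.4  16.3 -23.4 -34.2]
```

play_rows(commands="0.033 -0.0047 -0.058 0 0 0;0.033 -0.0047 -0.058 0 0 0;0 0 0 0 0 0;0 0 0 0 0 0")

```text
time_s: 14.3
tcp_pos: [0.6415, -0.0573, 0.1027]
ee_rot: [[-0.143, -0.934, 0.326], [-0.99, 0.135, -0.046], [-0.001, -0.33, -0.944]]
wrist_force: [-10.5, -0.5, 10.7]
gripper_width: 0.339
gripper_force: 30.0
```

```bash
python3 -c "
from h import *
st();lamp()
i=cams.camera_info('side');p,d=cams.capture('side');Q=(cloud(i,d)-S)@A
h=cv2.cvtColor(p,cv2.COLOR_BGR2HSV);m=(h[...,0]<15)&(h[...,1]>170)&(h[...,2]>90)&(abs(Q[...,0])<.05)&(Q[...,1]>.05)&(Q[...,1]<.15)&(Q[...,2]<.08)
print(m.sum(),Q[m].mean(0),Q[m].max(0),Q[m].min(0))
cv2.imwrite('pics/s3.png',cv2.resize(p[180:280,220:330],None,fx=6,fy=6,interpolation=2))
p,d=cams.capture('wrist');cv2.imwrite('pics/w4.png',p)"
```

```text
14.3 tcp seat mm [ -1.9  11.7 -11.4] F seat [-3.6 -2.  14.4] M [-0.38  2.68  0.01] w 29.5
[[-0.004, -0.982, -0.187], [-1.0, 0.004, -0.0], [0.001, 0.187, -0.982]]
lamp mm [ 0.7 11.7  2.4] dir [ 0.004  1.    -0.001] tilt 19.1 j [ 11.8  22.2 -27.4  16.6 -23.1 -34.3]
23 [0.00860771 0.10286437 0.0089032 ] [0.01730878 0.11401544 0.01554853] [-0.0091868   0.08721035  0.00107891]
```

View pics/s3.png

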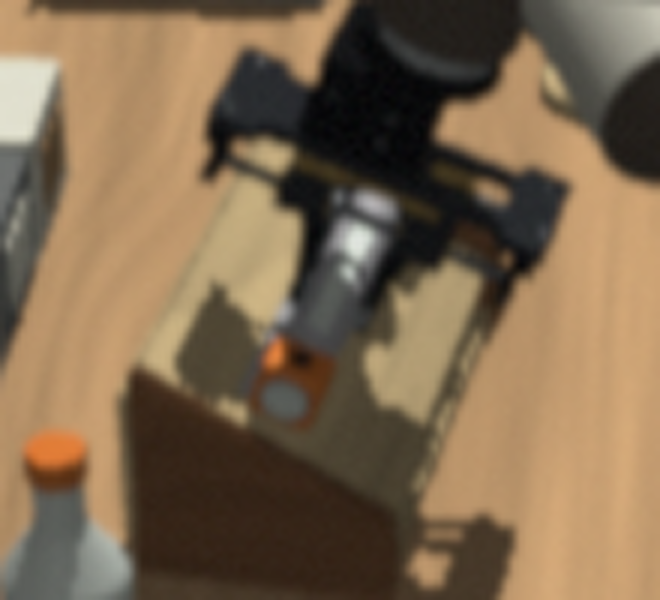

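The lamp dropped in: the force rose, fell, then rose again at the bottom. I'll ease off 1 mm and slide gently towards the block.

play_rows(commands="-0.02 0.003 0.035 0 0 0;-0.009 -0.066 0 0 0 0;-0.009 -0.066 0 0 0 0;-0.009 -0.066 0 0 0 0;0 0 0 0 0 0")

```text
time_s: 14.9
tcp_pos: [0.6415, -0.0605, 0.1022]
ee_rot: [[-0.14, -0.934, 0.328], [-0.99, 0.133, -0.042], [-0.004, -0.331, -0.944]]
wrist_force: [-4.2, 7.3, 1.4]
gripper_width: 0.336
gripper_force: 30.0
```

```bash
python3 -c "
from h import *
st();lamp()"
```

```text
14.9 tcp seat mm [ -1.8   8.6 -12. ] F seat [-3.8  6.7  3.8] M [ 2.05  2.36 -0.34] w 29.2
[[-0.002, -0.983, -0.185], [-1.0, 0.002, 0.004], [-0.003, 0.185, -0.983]]
lamp mm [0.8 8.5 1.8] dir [0.002 1.    0.003] tilt 19.2 j [ 11.4  22.2 -27.3  15.9 -22.9 -33.2]
```

play_rows(commands="-0.009 -0.066 0 0 0 0;-0.009 -0.066 0 0 0 0;0 0 0 0 0 0")

```text
time_s: 15.2
tcp_pos: [0.6412, -0.0646, 0.1014]
ee_rot: [[-0.14, -0.934, 0.328], [-0.99, 0.133, -0.043], [-0.004, -0.331, -0.944]]
wrist_force: [-1.6, 5.7, -3.6]
gripper_width: 0.333
gripper_force: 30.0
```

```bash
python3 -c "
from h import *
st();lamp()"
```

```text
15.2 tcp seat mm [ -2.    4.4 -12.8] F seat [-3.8  5.4 -1.9] M [ 1.81  1.73 -0.31] w 29.0
[[-0.002, -0.983, -0.185], [-1.0, 0.002, 0.004], [-0.003, 0.185, -0.983]]
lamp mm [0.6 4.4 0.9] dir [0.002 1.    0.003] tilt 19.2 j [ 11.   22.3 -27.2  15.6 -22.9 -32.5]
```

play_rows(commands="-0.007 -0.05 0 0 0 0;-0.007 -0.05 0 0 0 0;0 0 0 0 0 0")

```text
time_s: 15.5
tcp_pos: [0.641, -0.0675, 0.101]
ee_rot: [[-0.139, -0.934, 0.328], [-0.99, 0.133, -0.042], [-0.004, -0.331, -0.944]]
wrist_force: [-0.5, 6.0, -6.0]
gripper_width: 0.331
gripper_force: 30.0
```

```bash
python3 -c "
from h import *
st();lamp()
i=cams.camera_info('wrist');p,d=cams.capture('wrist');cv2.imwrite('pics/w5.png',cv2.resize(p[0:140,220:420],None,fx=4,fy=4,interpolation=2))"
```

```text
15.5 tcp seat mm [ -2.    1.5 -13.2] F seat [-4.2  5.8 -4.5] M [ 1.84  1.48 -0.28] w 28.8
[[-0.002, -0.983, -0.185], [-1.0, 0.002, 0.004], [-0.003, 0.185, -0.983]]
lamp mm [0.6 1.4 0.5] dir [0.002 1.    0.003] tilt 19.2 j [ 10.7  22.3 -27.1  15.3 -22.9 -32. ]
```

View pics/w5.png

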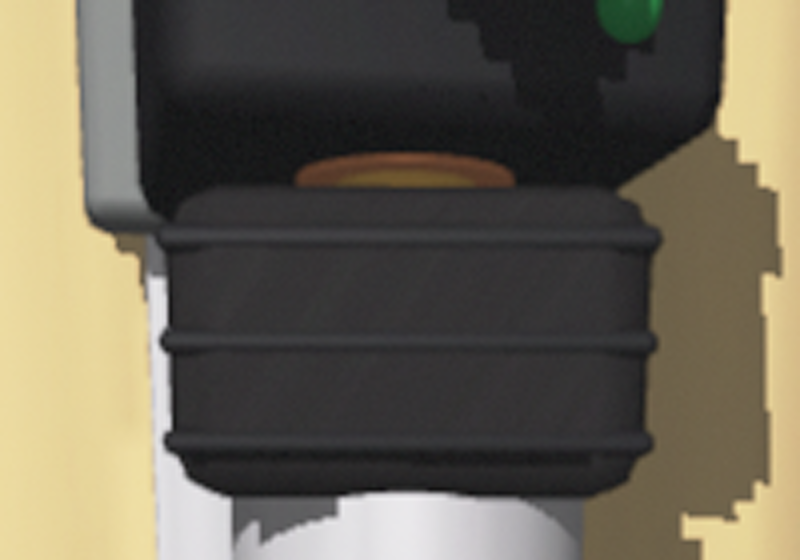

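The close view shows the tail square with the block: the brass contact at (405,170) is ahead of the tail and a gap remains. I'm continuing in small steps.

play_rows(commands="-0.007 -0.05 -0.005 0 0 0;-0.007 -0.05 -0.005 0 0 0;0 0 0 0 0 0")

```text
time_s: 15.85
tcp_pos: [0.6407, -0.0703, 0.1008]
ee_rot: [[-0.139, -0.934, 0.328], [-0.99, 0.133, -0.042], [-0.004, -0.331, -0.944]]
wrist_force: [0.3, 7.1, -5.4]
gripper_width: 0.337
gripper_force: 30.0
```

```bash
python3 -c "
from h import *
st();lamp()"
```

```text
15.85 tcp seat mm [ -2.   -1.2 -13.5] F seat [-3.3  7.1 -4.4] M [ 2.07  1.41 -0.41] w 29.3
[[-0.002, -0.983, -0.185], [-1.0, 0.001, 0.004], [-0.004, 0.185, -0.983]]
lamp mm [ 0.6 -1.3  0.3] dir [0.002 1.    0.004] tilt 19.2 j [ 10.4  22.3 -27.1  15.1 -22.8 -31.5]
```

play_rows(commands="-0.007 -0.05 -0.005 0 0 0;0 0 0 0 0 0")

```text
time_s: 16.05
tcp_pos: [0.6407, -0.0709, 0.1008]
ee_rot: [[-0.139, -0.934, 0.329], [-0.99, 0.132, -0.041], [-0.005, -0.332, -0.943]]
wrist_force: [0.1, 9.9, -4.5]
gripper_width: 0.335
gripper_force: 30.0
```

```bash
python3 -c "
from h import *
st();lamp()
i=cams.camera_info('wrist');p,d=cams.capture('wrist');cv2.imwrite('pics/w6.png',cv2.resize(p[0:140,220:420],None,fx=4,fy=4,interpolation=2))"
```

```text
16.05 tcp seat mm [ -2.   -1.9 -13.6] F seat [-3.3  9.8 -3.3] M [ 3.12  1.95 -0.6 ] w 29.1
[[-0.002, -0.983, -0.184], [-1.0, 0.001, 0.005], [-0.005, 0.184, -0.983]]
lamp mm [ 0.6 -2.   0.2] dir [0.002 1.    0.005] tilt 19.2 j [ 10.4  22.3 -27.   14.9 -22.8 -31.2]
```

play_rows(commands="-0.007 -0.05 -0.005 0 0 0;0 0 0 0 0 0")

```text
time_s: 16.3
tcp_pos: [0.6407, -0.0711, 0.1008]
ee_rot: [[-0.138, -0.934, 0.33], [-0.99, 0.132, -0.04], [-0.006, -0.333, -0.943]]
wrist_force: [-3.3, 16.0, -3.2]
gripper_width: 0.333
gripper_force: 30.0
```

```bash
python3 -c "
from h import *
st();lamp()
i=cams.camera_info('wrist');p,d=cams.capture('wrist');cv2.imwrite('pics/w7.png',cv2.resize(p[0:140,220:420],None,fx=4,fy=4,interpolation=2))"
```

```text
16.3 tcp seat mm [ -1.9  -2.1 -13.5] F seat [-6.4 15.4  0. ] M [ 4.68  2.56 -1.05] w 28.9
[[-0.002, -0.983, -0.183], [-1.0, 0.001, 0.007], [-0.006, 0.183, -0.983]]
lamp mm [ 0.7 -2.2  0.2] dir [0.002 1.    0.006] tilt 19.3 j [ 10.3  22.3 -27.   14.7 -22.7 -31. ]
```

View pics/w7.png

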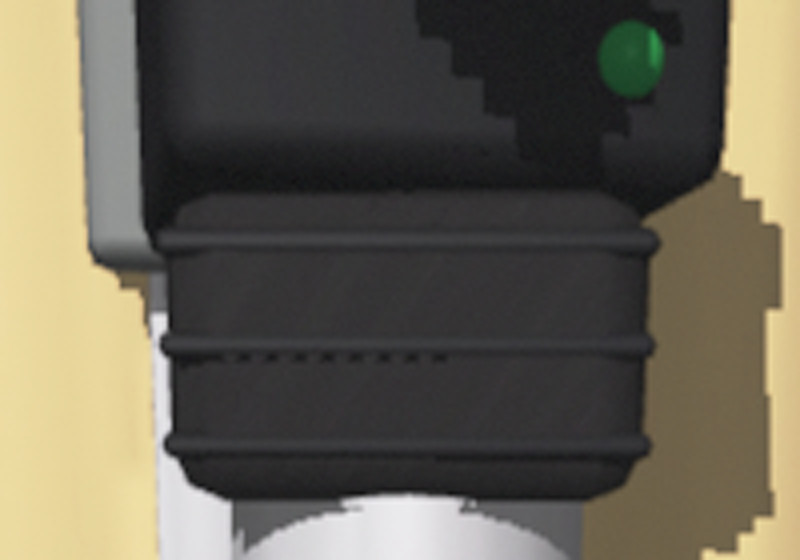

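The tail is flush: the contact is no longer visible and motion stopped at 15 N. I'll relax most of the push, open the fingers and back away.

play_rows(commands="0.005 0.035 0 0 0 0;0 0 0 0 0 0")

```text
time_s: 16.55
tcp_pos: [0.6407, -0.071, 0.1008]
ee_rot: [[-0.138, -0.934, 0.329], [-0.99, 0.132, -0.041], [-0.005, -0.332, -0.943]]
wrist_force: [-1.5, 11.5, -3.2]
gripper_width: 0.334
gripper_force: 30.0
```

play_rows(commands="0 0 0 0 0 0;0 0 0 0 0 0;0 0 0 0 0 0;0 0 0 0 0 0;0 0 0 0 0 0", grip=50)

```text
time_s: 17.05
tcp_pos: [0.6398, -0.0746, 0.102]
ee_rot: [[-0.142, -0.934, 0.328], [-0.99, 0.135, -0.045], [-0.003, -0.331, -0.944]]
wrist_force: [-0.3, 0.2, 0.2]
gripper_width: 0.564
gripper_force: 0.0
```

```bash
python3 -c "
from h import *
st();lamp()"
```

```text
17.05 tcp seat mm [ -1.6  -5.6 -12.3] F seat [-0.1  0.1  0.4] M [0.08 0.75 0.  ] w 49.1
[[-0.004, -0.983, -0.185], [-1.0, 0.004, 0.001], [-0.001, 0.185, -0.983]]
lamp mm [ 1.  -5.6  1.5] dir [0.004 1.    0.001] tilt 19.2 j [ 10.1  22.2 -27.   15.  -23.  -31.2]
```

play_rows(commands="-0.08 0.01 0.24 0 0 0;-0.16 0.02 0.47 0 0 0;-0.16 0.02 0.47 0 0 0;-0.16 0.02 0.47 0 0 0;-0.16 0.02 0.47 0 0 0;-0.3 0.02 0.8 0 0 0;-0.3 0.02 0.8 0 0 0;-0.3 0.02 0.8 0 0 0;0 0 0 0 0 0;0 0 0 0 0 0")

```text
time_s: 18.05
tcp_pos: [0.5907, -0.0697, 0.2382]
ee_rot: [[-0.142, -0.934, 0.329], [-0.99, 0.135, -0.044], [-0.003, -0.332, -0.943]]
wrist_force: [-0.1, 0.7, -0.8]
gripper_width: 0.575
gripper_force: 0.0
```

```bash
python3 -c "
from h import *
st()
i=cams.camera_info('wrist');p,d=cams.capture('wrist');q=p[0:300,200:440];t,_=cams.capture('side')
cv2.imwrite('pics/w8.png',np.hstack([cv2.resize(q,(440,550)),cv2.resize(t[190:270,240:292],(358,550))]))"
```

```text
18.05 tcp seat mm [ 23.8  -7.6 130.3] F seat [-0.6  0.7 -0.6] M [-0.    0.77  0.03] w 50.0
[[-0.004, -0.983, -0.184], [-1.0, 0.004, 0.002], [-0.002, 0.184, -0.983]]
```

View pics/w8.png

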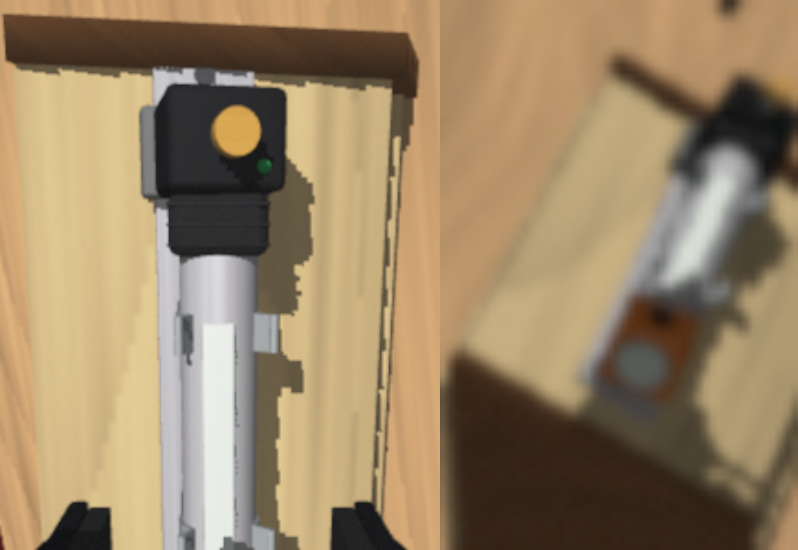

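The lamp sits between the lips of both clips, at (185,333)/(265,333) and (185,540)/(262,540), with its tail against the block at (220,195). One depth check that both ends are fully down, then I hand in.

```bash
python3 -c "
from h import *
i=cams.camera_info('wrist');p,d=cams.capture('wrist');Q=(cloud(i,d)-S)@A*1000
for y in(-75,-55,-35,-15,5):
    m=(abs(Q[...,1]-y)<2)&(abs(Q[...,0])<12)&(d>0)&(Q[...,2]<40);print(y,m.sum(),np.percentile(Q[m][:,2],97).round(1) if m.any() else '')
m=(abs(Q[...,0]-22)<3)&(abs(Q[...,2]+30)<6)&(d>0);print('rail',np.median(Q[m][:,2]))
m=(abs(Q[...,0])<12)&(Q[...,1]<-98)&(Q[...,1]>-112)&(d>0);print('block top',np.median(Q[m][:,2]))
"
```

```text
-75 232 20.8
-55 214 15.4
-35 197 16.1
-15 199 16.0
5 190 16.2
rail -33.67530062989124
block top 20.595924423472333
```

```bash
python3 -c "
from station import r
print(r.finish_job())"
```

```text
the job is handed in; nothing more can be done
None
```

The lamp is back on charge: snapped into both clips, tail flush against the block with the contact pushed in. It sits turned about 10° about its own axis, because the wrist could not reach the dock's full slope. I handed the job in at about 18 s, without seeing a verdict.

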